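Sort the trimming tools and scraps into their trays

ROBOT

A 6-joint arm with a two-finger parallel gripper is mounted at the origin on the work surface; the furniture and walls round the work are solid. World frame = base frame: x ahead of the robot, y to its left, z up, the work surface at z = 0. Lengths are in m, angles in rad, forces in N, time in s.
With the tool pointing down it reaches from about 0.3 to 0.775 m from the base axis. Payload 14.6 kg.
Tool frame: the origin (TCP) lies midway between the tips of the shut fingers; the grasp point (between the pads) lies 19 mm behind it (bot.hold_point_z is the z of the grasp point in the tool frame, in m); z points along the fingers, y is the line along which they close (so a half turn about z gives the same grasp; the last joint's range is limited). The gripper opens to 94 mm and grips with 3 to 60 N. Pads are 16 mm wide; open, the fingers measure 119 mm over their backs; the gripper's body (75 mm by 177 mm) begins 78 mm behind the grasp point.
Start: joints at [1.045, 0.3, 1.521, -0, 1.321, -0.067], TCP at [0.244, 0.493, 0.205] pointing down, gripper open.
Joint ranges: [-3.03, 3.03], [-0.79, 2.21], [0.23, 2.52], [-1.04, 4.18], [0, 3.07], [-2.55, 2.55]. Speed limits (rad/s): [2.22, 2.22, 2.57, 3.14, 3.14, 3.14].

INTERFACE

Orientations are given as a rotation vector (axis times angle).
In Python, from rig import bot, vision, job gives the robot as it stands.
- The arm moves only by the tool servo_tool, never from a script. Its argument "moves" is a list of rows, each an object of numbers: "x", "y", "z": the shift along the tool's x, y, z in fractions of the full range, 1 being 600 mm; "spin": the turn about the tool's z in fractions of the full range, 1 being 120 degrees; "fingers": the finger opening in m, from 0 to 0.094. A call has 1 to 12 rows; each row is the pose to reach, as a shift and turn from the pose commanded when the call began, along the tool's axes at that moment; what a row does not reach only later rows make up. A row lasts 1/10 s, in which the tool goes at most 50 mm and 8.59 degrees, less where a joint would pass 70% of its speed; a pose out of reach is approached as far as the arm can. Shift and turn numbers lie between -1 and 1, and a call with a number outside is refused. A call with a gripper value outside its range is refused whole. The fingers move at their own pace and stop on an object; "newtons" is the grip in N (left out, the last holds). Time passes only in rows, so rows that repeat a pose let the fingers close. It gives the time, the measured TCP pose, the force, the opening and the grip force at its end, in the units of the state.
- bot.state(): the state, without advancing time (a new reading comes with each control period).
- vision.camera(name): name is "side" or "top"; returns the picture (420x560x3 uint8, red, green, blue); there is no depth.
- vision.camera_model(name): a dict with "K" (3x3 intrinsics, pixels), "k1" (the pictures are not rectified: a ray, as slopes to the right and down, at radius r is drawn at 1 + k1 r^2 times it, then the intrinsics apply), "R" (3x3) and "t" (3): a world point X has camera coordinates R X + t. Camera axes: x right, y down, z forward; pixel columns grow to the right and rows downward; lengths in m; the calibration is good to about 2 mm. A picture is of the moment at which its call begins. camera_model takes no time and is no camera call.
- job.finish_job(): hands the job in; it is judged then, once.
The state is a dict: "time_s": time; "qpos": joint angles; "qd": joint speeds; "joint_torque": joint torques, N m; "tcp_pos": TCP position; "ee_rot": TCP orientation; "wrist_force": force on the tool from outside, world axes, zero at the start; "moment": the same for the moment, N m; "finger_gap": finger opening in m; "gripper_force": force on a finger pad.
Only numpy, scipy, OpenCV 4.12 (cv2) and the standard library are available. Lean on these libraries where they do the work, as an engineer would, in place of code of your own. Each camera call takes 0.05 s, during which the arm holds its last target. There are 200 camera calls.

TASK

Clear up after trimming: lay the peeler flat in the long narrow tray and the marker pen flat in the shorter narrow tray, drop both bone ends into the square scrap bin, and stand the steel cup upright in the round saucer. Leave the kitchen timer where it is, and let go of everything at the end.

Things in the scene. Friction and masses are not known exactly. Their poses are not given: they have to be found in the camera images.
- peeler: Dark blue hand peeler lying flat, 170 long x 25 wide x 18 high. Origin: middle of its length, on its underside. x runs along it: the thick handle (24 wide, 17 high) is from x = -85 to +15, the thin metal blade (14 wide, 6 high) is at the +x end; lying flat, it rests about 0.07 rad off level. Grip it near x = -20, by its centre of mass (0.05 to 0.12 kg). Either way round will do.
- marker: White felt marker pen with a coloured cap, lying flat, 133 long x 17 wide x 17 high, 18 g. Origin: middle of its length, on its underside; y runs along it. Grip it across, at the middle. Either way round will do.
- bone_a: Trimmed bone end, a small knobbly tan piece, 25 (x) x 30 (y) x 17 high, 15 g. Origin: middle of its underside, z up at the start. Grip across its x width. It may lie anyhow in the bin.
- bone_b: The other trimmed bone end, a small knobbly tan piece, 24 (x) x 37 (y) x 15 high, 15 g. Origin: middle of its underside, z up at the start. Grip across its x width. It may lie anyhow in the bin.
- cup: Plain steel cup standing upright and open at the top, 60 across the rim, tapering to 46 across the base, 72 high, 0.06 to 0.13 kg. Origin: middle of its underside, z up. Grip across the whole body, from above, at about 45 height (54 across there).
- long_tray: Long narrow white open tray, the longer of two: 208 (x) x 84 (y) outside, 22 high, inside 200 x 76, walls and floor 4 thick. It belongs to the peeler. It is fixed to the table. Origin: centre of its underside; x runs along its length, z up.
- short_tray: Shorter narrow white open tray: 170 (x) x 84 (y) outside, 22 high, inside 162 x 76, walls and floor 4 thick. It belongs to the marker. It is fixed to the table. Origin: centre of its underside; x runs along its length, z up.
- scrap_bin: Square white open bin, 112 x 112 outside, 40 high, inside 104 x 104, walls and floor 4 thick. It belongs to the bone ends. Fixed to the table. Origin: centre of its underside; x and y run square to its walls, z up.
- saucer: Round white saucer with a raised rim, 92 across at the rim, 12 high, floor 4 thick, flat floor about 65 across inside the rim. It belongs to the steel cup. Fixed to the table. Origin: centre of its underside, z up.
- timer: Round kitchen timer, white base and red dial, 67 across, 42 high. Stands loose among the other things; it stays where it is. Origin: centre of its underside. (A loose roll of clear tape, 68 across and 26 high, also stands among the things, and glass jars 136 to 165 high stand at the back corners and the right edge of the table.)
There are look-alikes about, which are no part of the job. What is shaped like the marker but pink is not meant.

How it is judged:
By the outcome, as a careful person would: the job done as asked, in the order asked, and still so for the second after the job is handed in, with the robot touching nothing.
It also fails if it takes over 138 s, if anything falls off the work surface, if the arm or the gripper's body presses on something with over 40 N, if the wrist force passes 120 N, or if a joint passes its speed limit or range.

## Working session

There is one attempt and no reset: what is moved stays moved. The work goes in short steps, Python scripts to look and compute and a tool call to move; the robot and the scene stay as the last step left them, time stands still between calls to the robot, and variables do not carry over. Pictures are saved under pics/ and viewed, at most 14 in all, crops included, and the job is handed in when it is done.

Besides the shell and the picture viewer there is one more tool, called after "Call:" as name(argument=value, ...) on one line, values as JSON. servo_tool: Moves the arm, as the interface text tells. Its arguments: {"type":"object","properties":{"moves":{"type":"array","items":{"type":"object","properties":{"x":{"type":"number"},"y":{"type":"number"},"z":{"type":"number"},"spin":{"type":"number"},"fingers":{"type":"number"}}}},"newtons":{"type":"number"}},"required":["moves"]}

```bash
mkdir -p pics; cat > h.py <<'E'
import numpy as np, cv2
from rig import bot, vision, job
def shot(n,f):
    im=vision.camera(n); cv2.imwrite('pics/'+f+'.png',im[:,:,::-1]); return im
def ray(n,u,v):
    m=vision.camera_model(n);K=np.array(m['K']);R=np.array(m['R']);t=np.array(m['t'])
    D=np.array([m['k1'],0,0,0,0.])
    p=cv2.undistortPoints(np.array([[[u,v]]],float),K,D)[0,0]
    return -R.T@t, R.T@np.array([p[0],p[1],1])
def at(n,u,v,z):
    c,d=ray(n,u,v); return c+d*(z-c[2])/d[2]
def tri(a,b):
    # a=(u,v) top, b side -> point, gap
    c1,d1=ray('top',*a);c2,d2=ray('side',*b)
    s=np.linalg.lstsq(np.c_[d1,-d2],c2-c1,rcond=None)[0]
    p=c1+s[0]*d1;q=c2+s[1]*d2
    return (p+q)/2,np.linalg.norm(p-q)
def proj(n,X):
    m=vision.camera_model(n);K=np.array(m['K']);R=np.array(m['R']);t=np.array(m['t'])
    return cv2.projectPoints(np.atleast_2d(X).astype(float),cv2.Rodrigues(R)[0],t,K,np.array([m['k1'],0,0,0,0.]))[0][:,0]
E
python3 - <<'E'
from h import *
for n in('top','side'):
    im=shot(n,n+'0'); cv2.imwrite(f'pics/{n}0b.png',cv2.resize(im[:,:,::-1],(800,600),interpolation=cv2.INTER_CUBIC))
    m=vision.camera_model(n); print(n,m, -np.array(m['R']).T@np.array(m['t']))
s=bot.state();print(s, bot.hold_point_z)
E
```

```text
top {'K': array([[463.85459546,   0.        , 273.89047607],
       [  0.        , 463.85459546, 207.87779571],
       [  0.        ,   0.        ,   1.        ]]), 'k1': -0.11783857455491094, 'R': array([[-0.0221099 , -0.99937881, -0.02744362],
       [-0.99282785,  0.02517436, -0.11687217],
       [ 0.11749044,  0.02466276, -0.99276772]]), 't': array([0.03126327, 0.47811904, 1.18778971])} [ 0.33582719 -0.01008667  1.23593607]
side {'K': array([[472.76630802,   0.        , 270.68231885],
       [  0.        , 472.76630802, 212.43712319],
       [  0.        ,   0.        ,   1.        ]]), 'k1': -0.018236186139478232, 'R': array([[-0.9972164 , -0.07399586,  0.00916874],
       [-0.04830899,  0.54753128, -0.83538957],
       [ 0.0567952 , -0.83350711, -0.54958184]]), 't': array([0.4517714 , 0.06169402, 1.19094014])} [0.38585453 0.99230688 0.70191544]
{'time_s': 0.1, 'qpos': array([ 1.04541904e+00,  3.00388221e-01,  1.52149329e+00, -1.93306152e-05,
        1.32071249e+00, -6.65932850e-02]), 'qd': array([ 6.31702138e-04, -2.35507538e-03, -8.49959726e-04,  4.77272396e-05,
       -4.13924103e-04, -4.01094436e-04]), 'joint_torque': array([ 1.40929274e-04, -5.32643723e+01, -3.53286695e+01,  7.08794896e-02,
        2.34754389e-02, -9.21180367e-05]), 'tcp_pos': array([0.24346096, 0.49292528, 0.20496893]), 'ee_rot': array([-7.14282845e-01, -3.05903246e+00,  1.51295753e-03]), 'wrist_force': array([ 0.04182752, -0.46410358, -0.41652186]), 'moment': array([0.03811126, 0.00048619, 0.01010975]), 'gripper_force': 0.0, 'finger_gap': 0.0939708599819682} -0.0188
```

View pics/top0b.png

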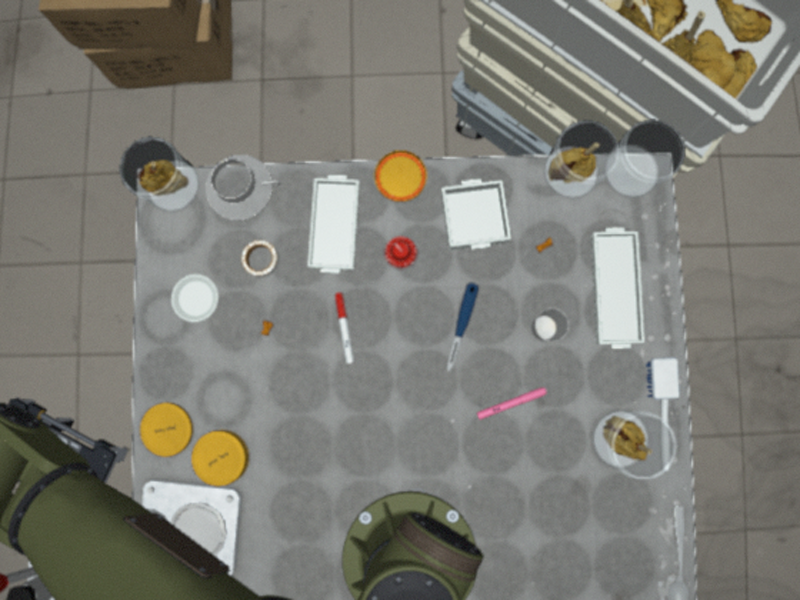

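View pics/side0b.png

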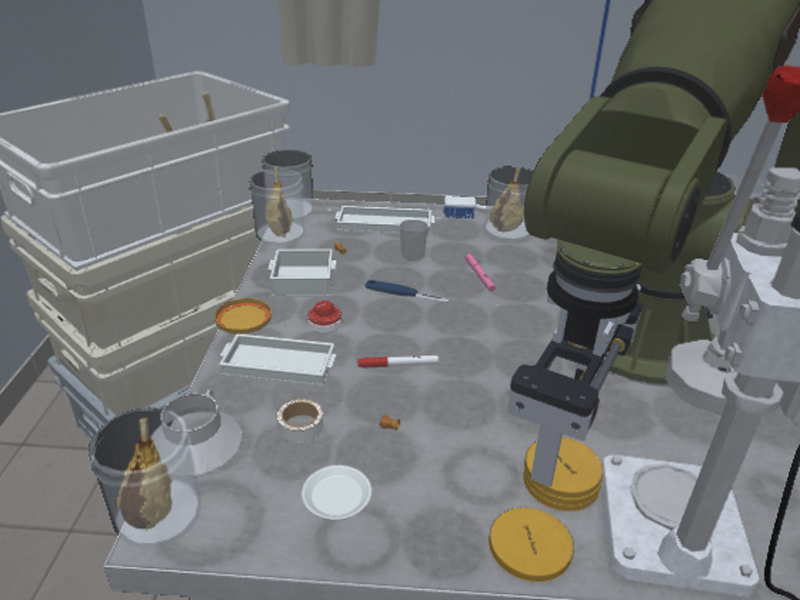

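The top view (800-px scale) shows the saucer at (195,298), the bones at (266,328) and (544,244), and the marker around (344,328). The short tray is at (334,224), the bin at (477,214), the peeler around (463,325), the cup at (550,325) and the long tray at (619,288). The side view shows all of them too. Next I'll enlarge both.

```bash
python3 - <<'E'
import cv2
for n,f,x,y in(('tA','top0',100,118),('tB','top0',280,118),('sA','side0',140,225),('sB','side0',165,135)):
    c=cv2.imread(f'pics/{f}.png')[y:y+150,x:x+200]
    c=cv2.resize(c,(800,600),interpolation=cv2.INTER_CUBIC)
    for i in range(0,200,20):
        cv2.line(c,(i*4+2,0),(i*4+2,8),(0,0,255),1);cv2.putText(c,str(x+i),(i*4,20),0,.35,(0,0,255))
        if i<150: cv2.line(c,(0,i*4+2),(8,i*4+2),(0,0,255),1);cv2.putText(c,str(y+i),(10,i*4+6),0,.35,(0,0,255))
    cv2.imwrite(f'pics/{n}.png',c)
E
```

```text
(no output)
```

View pics/tA.png

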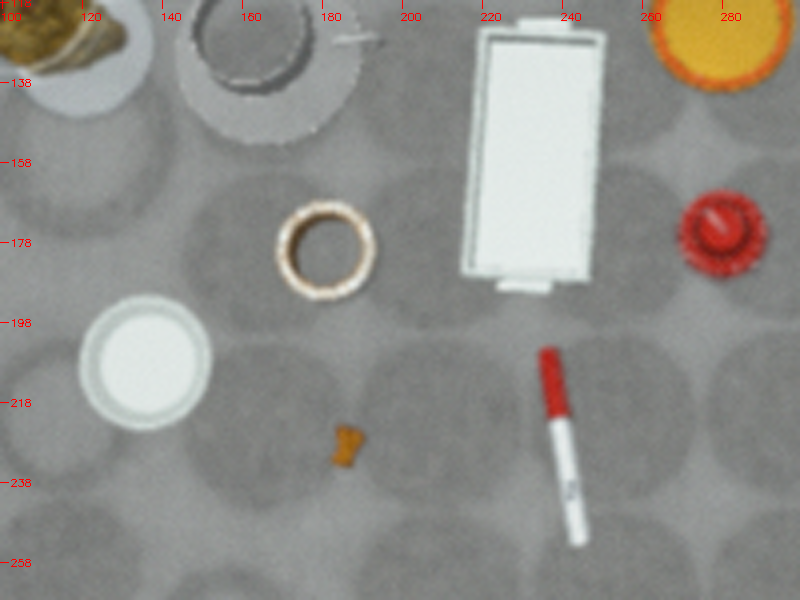

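View pics/tB.png

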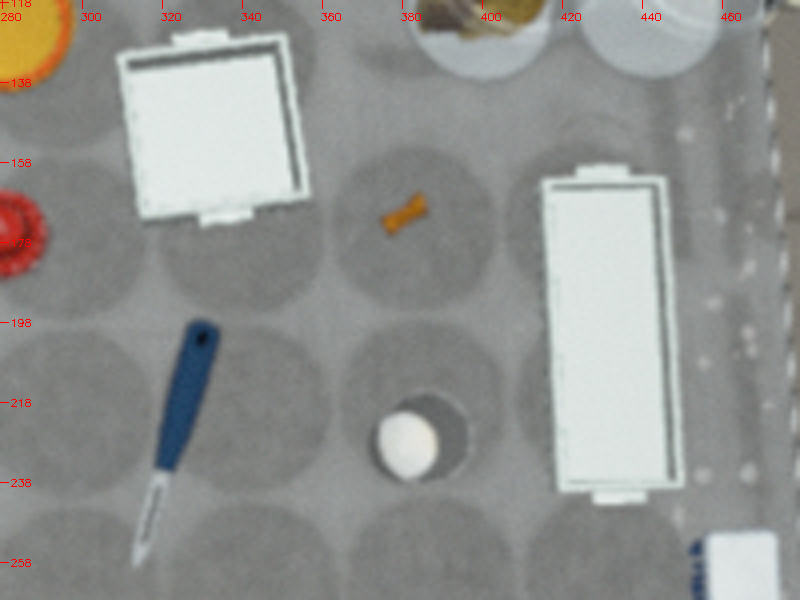

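View pics/sA.png

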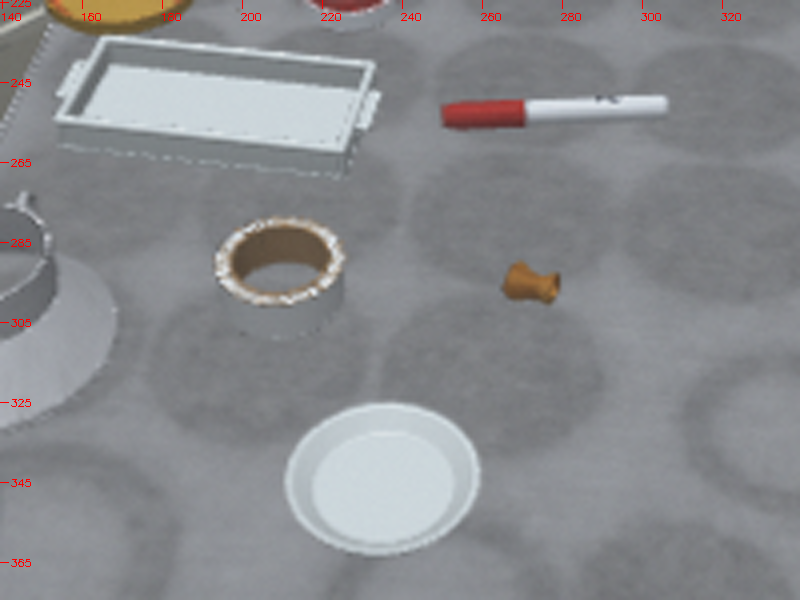

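View pics/sB.png

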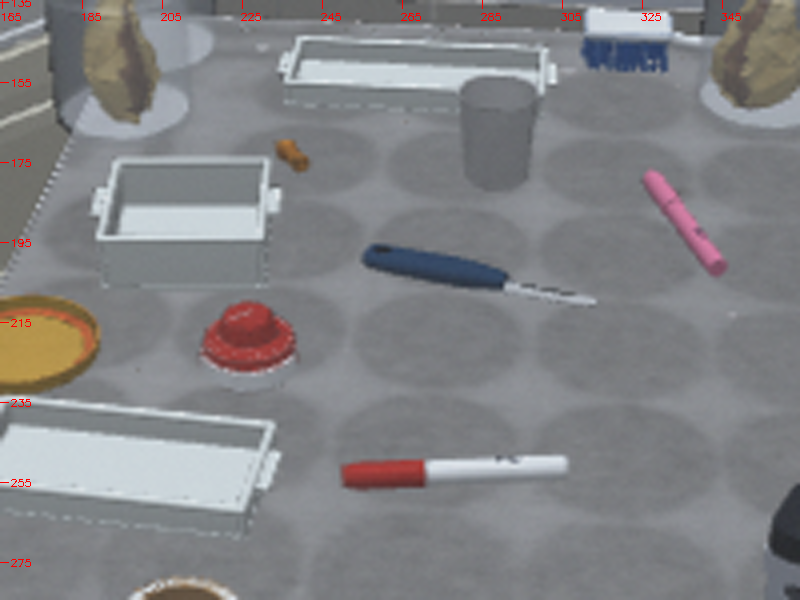

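```bash
cat > m.py <<'E'
from h import *
off={'tA':(100,118),'tB':(280,118),'sA':(140,225),'sB':(165,135)}
def N(c,p): o=off[c]; return ((p[0]+.5)/4-.5+o[0],(p[1]+.5)/4-.5+o[1])
L=[('sauc','tA',(146,362),'sA',(383,478)),
('sT+x+y','tA',(480,30),'sA',(57,120)),('sT+x-y','tA',(605,33),'sA',(104,38)),('sT-x-y','tA',(590,282),'sA',(375,62)),('sT-x+y','tA',(462,276),'sA',(349,150)),
('bin++','tB',(119,53),'sB',(98,239)),('bin+-','tB',(287,35),'sB',(112,158)),('bin--','tB',(310,196),'sB',(270,160)),('bin-+','tB',(140,219),'sB',(268,239)),
('lT+x+y','tB',(542,181),'sB',(284,64)),('lT+x-y','tB',(665,177),'sB',(296,38)),('lT-x-y','tB',(684,486),'sB',(548,47)),
('bA1','tA',(349,433),'sA',(515,278)),('bA2','tA',(343,462),'sA',(552,287)),
('bB1','tB',(420,203),'sB',(286,149)),('bB2','tB',(390,226),'sB',(301,163)),
('mk cap','tA',(548,350),'sA',(443,114)),('mk tail','tA',(579,544),'sA',(667,104)),
('pe hnd','tB',(205,324),'sB',(366,254)),('pe jn','tB',(165,470),'sB',(506,281)),('pe tip','tB',(137,566),'sB',(594,301)),
('cup','tB',(421,437),'sB',(499,91)),('timer','tA',(722,230),'sB',(248,322))]
for n,c,p,c2,q in L:
    X,g=tri(N(c,p),N(c2,q)); print(n,np.round(X*1000,1),round(g*1000,1))
print('lT-x+y',at('top',*N('tB',(558,491)),.022))
E
python3 m.py
```

```text
sauc [490.1 394.7   8.6] 0.3
sT+x+y [709.5 162.4  23.3] 0.7
sT+x-y [705.1  77.6  20.4] 0.1
sT-x-y [535.2  90.   22.2] 2.2
sT-x+y [539.6 175.1  23.8] 1.2
bin++ [680.  -79.1  41.1] 0.8
bin+- [ 692.1 -191.    40.8] 4.0
bin-- [ 580.6 -201.3   39.6] 0.5
bin-+ [566.8 -89.1  41.3] 2.3
lT+x+y [ 589.2 -355.2   41. ] 4.0
lT+x-y [ 593.2 -445.2   21.6] 1.7
lT-x-y [ 383.9 -443.3   23.8] 1.6
bA1 [438.8 254.6   8.6] 0.6
bA2 [419.2 258.9   7.7] 0.1
bB1 [ 581.  -281.1    5.6] 0.7
bB2 [ 566.1 -259.9    5.6] 0.3
mk cap [491.6 119.9   9.1] 1.3
mk tail [361.  100.9  10.7] 0.6
pe hnd [ 503.2 -132.4    5.9] 1.4
pe jn [ 405.  -102.2    8.3] 0.9
pe tip [343.6 -81.8   8.5] 1.8
cup [ 418.  -259.    73.8] 0.4
timer [565.1   1.5  33.8] 1.2
lT-x+y [ 0.38397297 -0.35920806  0.022     ]
```

```bash
cat >> h.py <<'E'
from scipy.spatial.transform import Rotation as Ro
# commanded tool yaw is tracked through the measured pose
def go(x,y,z,psi):
    s=bot.state();R=Ro.from_rotvec(s['ee_rot']).as_matrix();p=np.array(s['tcp_pos'])
    d=R.T@(np.array([x,y,z])-p)
    cur=np.arctan2(R[1,1],R[0,1]); dq=np.arctan2(y,x)-s['qpos'][0]
    best=min((( (cur-psi)+k*np.pi) for k in range(-3,4)),key=lambda a:abs(s['qpos'][5]+a+dq))
    print('shift',np.round(d,4),'spin',round(best,3),'q6->',round(s['qpos'][5]+best+dq,2),'tcp',np.round(p,4),'tilt z',np.round(R[:,2],3),'psi',round(cur,3),'t',round(s['time_s'],2))
E
python3 -c "
from h import *
go(.443,-.113,.12,-.307+np.pi/2)"
```

```text
shift [-0.4472 -0.4548  0.0854] spin -0.152 q6-> -1.51 tcp [0.2435 0.4929 0.205 ] tilt z [-0.    -0.001 -1.   ] psi 1.112 t 0.1
```

The manual's scale: shifts go in shares of 600 mm and turns go in shares of 120 degrees. Converting my numbers, -0.455 m / 0.6 = -0.7583, -0.447 m / 0.6 = -0.745, -0.152 rad / 2.0944 = -0.0726.

Call:
servo_tool(moves=[{"x": -0.745, "y": -0.7583, "z": 0.1417, "spin": -0.0726, "fingers": 0.05}, {"x": -0.745, "y": -0.7583, "z": 0.1417, "spin": -0.0726, "fingers": 0.05}, {"x": -0.745, "y": -0.7583, "z": 0.1417, "spin": -0.0726, "fingers": 0.05}, {"x": -0.745, "y": -0.7583, "z": 0.1417, "spin": -0.0726, "fingers": 0.05}, {"x": -0.745, "y": -0.7583, "z": 0.1417, "spin": -0.0726, "fingers": 0.05}, {"x": -0.745, "y": -0.7583, "z": 0.1417, "spin": -0.0726, "fingers": 0.05}, {"x": -0.745, "y": -0.7583, "z": 0.1417, "spin": -0.0726, "fingers": 0.05}, {"x": -0.745, "y": -0.7583, "z": 0.1417, "spin": -0.0726, "fingers": 0.05}, {"x": -0.745, "y": -0.7583, "z": 0.1417, "spin": -0.0726, "fingers": 0.05}, {"x": -0.745, "y": -0.7583, "z": 0.1417, "spin": -0.0726, "fingers": 0.05}, {"x": -0.745, "y": -0.7583, "z": 0.1417, "spin": -0.0726, "fingers": 0.05}, {"x": -0.745, "y": -0.7583, "z": 0.1417, "spin": -0.0726, "fingers": 0.05}])

```text
time_s: 1.3
tcp_pos: [0.4294, -0.0736, 0.126]
ee_rot: [0.48, 3.104, 0.0]
wrist_force: [1.0, 0.5, -0.0]
finger_gap: 0.05
gripper_force: 0.0
```

```bash
python3 -c "
from h import *
go(.443,-.113,.12,-.307+np.pi/2)"
```

```text
shift [-0.0249 -0.0334  0.006 ] spin -0.0 q6-> -1.51 tcp [ 0.4294 -0.0736  0.126 ] tilt z [ 0.  0. -1.] psi 1.264 t 1.3
```

To row units: 0.08 m / 0.6 = 0.1333, 0.006 m / 0.6 = 0.01.

Call:
servo_tool(moves=[{"x": -0.0417, "y": -0.055, "z": 0.01}, {"x": -0.0417, "y": -0.055, "z": 0.075}, {"x": -0.0417, "y": -0.055, "z": 0.1333}, {"x": -0.0417, "y": -0.055, "z": 0.1333}, {"x": -0.0417, "y": -0.055, "z": 0.1333}, {"x": -0.0417, "y": -0.055, "z": 0.1333}])

```text
validation failed for argument at $.mo...
```

```bash
python3 - <<'E'
from h import *
go(.443,-.113,.003,-.307+np.pi/2)
im=shot('top','t1')
c=im[150:300,240:440,::-1]; cv2.imwrite('pics/t1c.png',cv2.resize(c,(800,600),interpolation=cv2.INTER_CUBIC))
E
```

```text
shift [-0.0249 -0.0334  0.123 ] spin -0.0 q6-> -1.51 tcp [ 0.4294 -0.0736  0.126 ] tilt z [ 0.  0. -1.] psi 1.264 t 1.3
```

View pics/t1c.png

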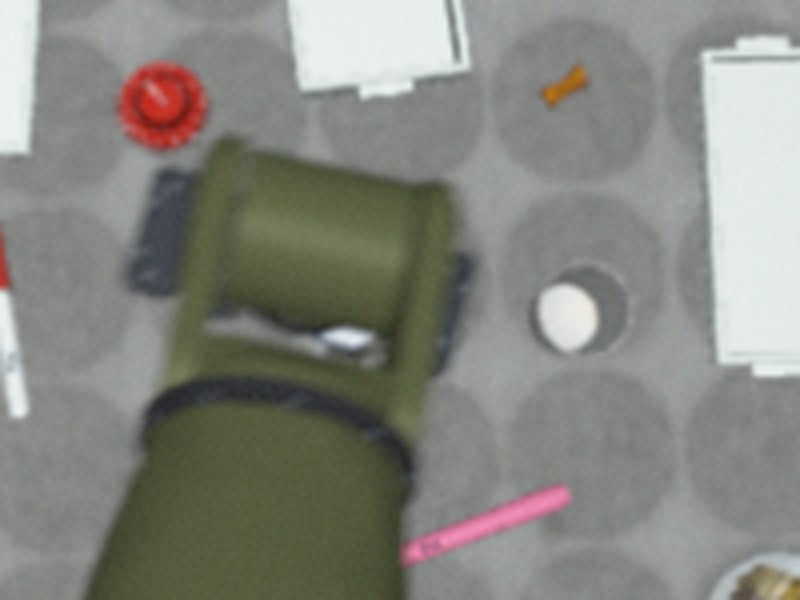

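The move was refused, so I'll send full rows. The top view shows the arm hiding the peeler, so it can't check this grasp. The cup and bone B are undisturbed.

To row units: 0.08 m / 0.6 = 0.1333, 0.045 m / 0.6 = 0.075.

Call:
servo_tool(moves=[{"x": -0.0417, "y": -0.055, "z": 0.01, "spin": 0, "fingers": 0.05}, {"x": -0.0417, "y": -0.055, "z": 0.075, "spin": 0, "fingers": 0.05}, {"x": -0.0417, "y": -0.055, "z": 0.1333, "spin": 0, "fingers": 0.05}, {"x": -0.0417, "y": -0.055, "z": 0.1333, "spin": 0, "fingers": 0.05}, {"x": -0.0417, "y": -0.055, "z": 0.1333, "spin": 0, "fingers": 0.05}])

```text
time_s: 1.85
tcp_pos: [0.4432, -0.1104, 0.0468]
ee_rot: [-0.48, -3.104, -0.0]
wrist_force: [-0.1, 0.3, 1.4]
finger_gap: 0.05
gripper_force: 0.0
```

```bash
python3 - <<'E'
from h import *
go(.443,-.113,.003,-.307+np.pi/2)
im=shot('side','s1')
c=im[120:270,180:380,::-1]; cv2.imwrite('pics/s1c.png',cv2.resize(c,(800,600),interpolation=cv2.INTER_CUBIC))
E
```

```text
shift [-0.0007 -0.0026  0.0438] spin 0.0 q6-> -1.51 tcp [ 0.4432 -0.1104  0.0468] tilt z [-0.001  0.    -1.   ] psi 1.264 t 1.85
```

View pics/s1c.png

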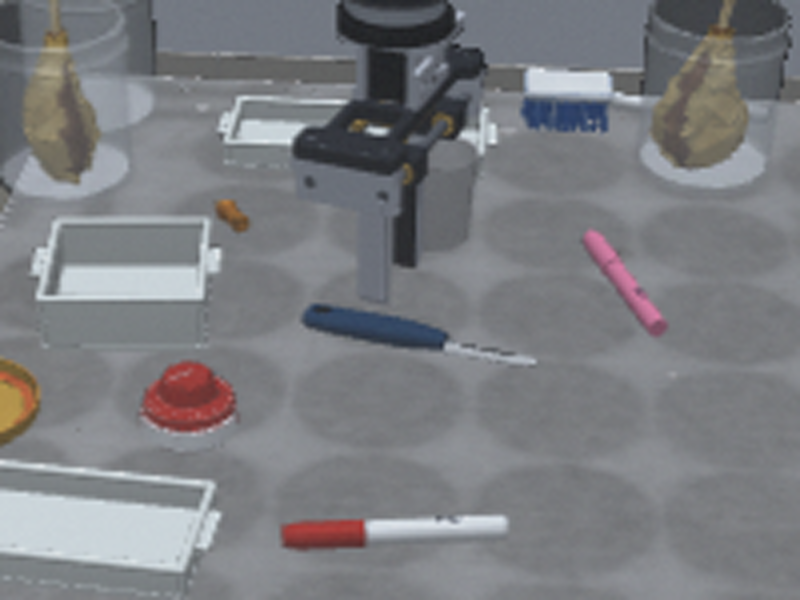

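The open fingers straddle the handle at about (385,290) in the crop. I'll descend and grip.

To row units: 0.043 m / 0.6 = 0.0717, -0.0007 m / 0.6 = -0.0012.

Call:
servo_tool(moves=[{"x": -0.0012, "y": -0.0033, "z": 0.05, "spin": 0, "fingers": 0.05}, {"x": -0.0012, "y": -0.0033, "z": 0.0717, "spin": 0, "fingers": 0.05}, {"x": -0.0012, "y": -0.0033, "z": 0.0717, "spin": 0, "fingers": 0.05}, {"x": -0.0012, "y": -0.0033, "z": 0.0717, "spin": 0, "fingers": 0.0}, {"x": -0.0012, "y": -0.0033, "z": 0.0717, "spin": 0, "fingers": 0.0}, {"x": -0.0012, "y": -0.0033, "z": 0.0717, "spin": 0, "fingers": 0.0}, {"x": -0.0012, "y": -0.0033, "z": 0.0717, "spin": 0, "fingers": 0.0}, {"x": -0.0012, "y": -0.0033, "z": 0.0717, "spin": 0, "fingers": 0.0}, {"x": -0.0012, "y": -0.0033, "z": 0.0717, "spin": 0, "fingers": 0.0}], newtons=20)

```text
time_s: 2.8
tcp_pos: [0.4436, -0.1127, 0.0038]
ee_rot: [0.48, 3.104, -0.0]
wrist_force: [-1.4, 1.8, 7.2]
finger_gap: 0.0223
gripper_force: 20.0
```

```bash
python3 - <<'E'
from h import *
go(.443,-.113,.105,-.307+np.pi/2)
go(.508,-.401,.105,-.01+np.pi/2)
E
```

```text
shift [ 0.0003 -0.0005 -0.1012] spin 0.0 q6-> -1.51 tcp [ 0.4436 -0.1127  0.0038] tilt z [ 0.001 -0.    -1.   ] psi 1.264 t 2.8
shift [-0.1486 -0.2554 -0.101 ] spin 2.845 q6-> 0.91 tcp [ 0.4436 -0.1127  0.0038] tilt z [ 0.001 -0.    -1.   ] psi 1.264 t 2.8
```

To row units: -0.2554 m / 0.6 = -0.4257, -0.1486 m / 0.6 = -0.2477, -0.297 rad / 2.0944 = -0.1418.

Call:
servo_tool(moves=[{"x": 0, "y": 0, "z": -0.05, "spin": 0, "fingers": 0}, {"x": 0, "y": 0, "z": -0.1167, "spin": 0, "fingers": 0}, {"x": 0, "y": 0, "z": -0.1683, "spin": 0, "fingers": 0}, {"x": -0.0333, "y": -0.0667, "z": -0.1683, "spin": -0.0239, "fingers": 0}, {"x": -0.075, "y": -0.1333, "z": -0.1683, "spin": -0.0573, "fingers": 0}, {"x": -0.1167, "y": -0.2, "z": -0.1683, "spin": -0.0955, "fingers": 0}, {"x": -0.1583, "y": -0.2667, "z": -0.1683, "spin": -0.1194, "fingers": 0}, {"x": -0.2, "y": -0.3333, "z": -0.1683, "spin": -0.1418, "fingers": 0}, {"x": -0.2333, "y": -0.4, "z": -0.1683, "spin": -0.1418, "fingers": 0}, {"x": -0.2477, "y": -0.4257, "z": -0.1683, "spin": -0.1418, "fingers": 0}, {"x": -0.2477, "y": -0.4257, "z": -0.1683, "spin": -0.1418, "fingers": 0}, {"x": -0.2477, "y": -0.4257, "z": -0.1683, "spin": -0.1418, "fingers": 0}])

```text
time_s: 4.0
tcp_pos: [0.5074, -0.4005, 0.1037]
ee_rot: [-0.016, -3.141, -0.001]
wrist_force: [0.1, 0.4, -0.0]
finger_gap: 0.0222
gripper_force: 20.0
```

```bash
python3 - <<'E'
from h import *
go(.508,-.401,.0090,-.01+np.pi/2)
im=shot('side','s2')
c=im[90:240,180:380,::-1]; cv2.imwrite('pics/s2c.png',cv2.resize(c,(800,600),interpolation=cv2.INTER_CUBIC))
E
```

```text
shift [-0.0007 -0.0006  0.0947] spin 3.142 q6-> 0.91 tcp [ 0.5074 -0.4005  0.1037] tilt z [-0.001  0.001 -1.   ] psi 1.561 t 4.0
```

View pics/s2c.png

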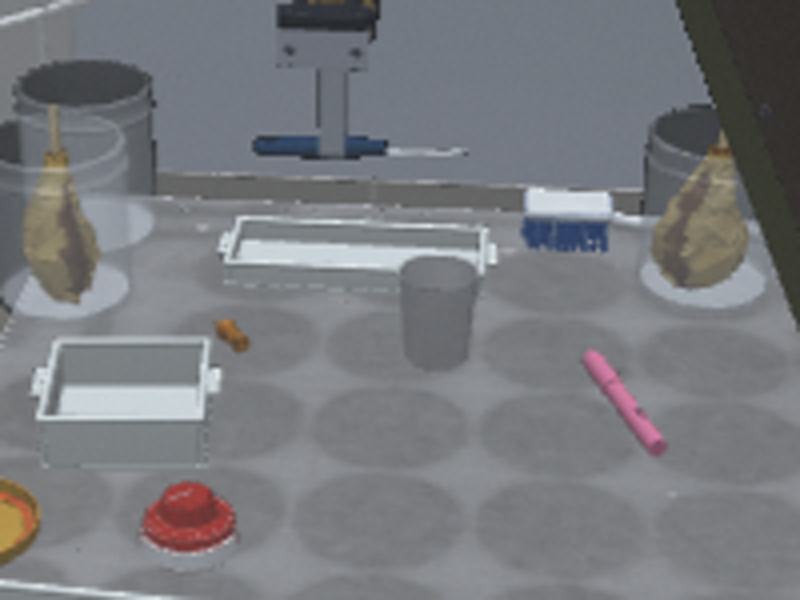

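The peeler is held level above the tray, spanning (253,145) to (467,152) in the crop. I'll compare its x extent with the tray.

```bash
python3 - <<'E'
from h import *
for n,p in(('L',(253,146)),('R',(467,152)),('trayL rim front-left',(227,260)),('tray rim back L',(236,216)),('back R',(487,228))):
    c,d=ray('side',(p[0]+.5)/4-.5+180,(p[1]+.5)/4-.5+90)
    if 'tray' in n or 'back' in n: print(n,c+d*(.022-c[2])/d[2])
    else: print(n,c+d*(-.40-c[1])/d[1])
E
```

```text
L [ 0.57213086 -0.4         0.10628695]
R [ 0.40257475 -0.4         0.1081036 ]
trayL rim front-left [ 0.59086173 -0.36601612  0.022     ]
tray rim back L [ 0.5944537  -0.44861383  0.022     ]
back R [ 0.383897   -0.44496384  0.022     ]
```

To row units: 0.0955 m / 0.6 = 0.1592, 0.09 m / 0.6 = 0.15.

Call:
servo_tool(moves=[{"x": 0, "y": 0, "z": 0.05, "spin": 0, "fingers": 0}, {"x": 0, "y": 0, "z": 0.1, "spin": 0, "fingers": 0}, {"x": 0, "y": 0, "z": 0.1333, "spin": 0, "fingers": 0}, {"x": 0, "y": 0, "z": 0.15, "spin": 0, "fingers": 0}, {"x": 0, "y": 0, "z": 0.1592, "spin": 0, "fingers": 0}, {"x": 0, "y": 0, "z": 0.1592, "spin": 0, "fingers": 0}, {"x": 0, "y": 0, "z": 0.1592, "spin": 0, "fingers": 0.042}, {"x": 0, "y": 0, "z": 0.1592, "spin": 0, "fingers": 0.042}, {"x": 0, "y": 0, "z": 0.1592, "spin": 0, "fingers": 0.042}, {"x": 0, "y": 0, "z": 0.1, "spin": 0, "fingers": 0.042}, {"x": 0, "y": 0, "z": 0.0333, "spin": 0, "fingers": 0.042}, {"x": 0, "y": 0, "z": -0.0167, "spin": 0, "fingers": 0.042}])

```text
time_s: 5.25
tcp_pos: [0.508, -0.4013, 0.1171]
ee_rot: [0.015, 3.14, -0.002]
wrist_force: [-0.7, 0.4, 0.8]
finger_gap: 0.0424
gripper_force: 0.0
```

```bash
python3 - <<'E'
from h import *
go(.426,.1105,.105,.1445+np.pi/2)
E
```

```text
shift [0.0871 0.5109 0.0112] spin -0.154 q6-> -1.46 tcp [ 0.508  -0.4013  0.1171] tilt z [ 0.002 -0.001 -1.   ] psi 1.561 t 5.25
```

To row units: 0.511 m / 0.6 = 0.8517, 0.087 m / 0.6 = 0.145, -0.154 rad / 2.0944 = -0.0735.

Call:
servo_tool(moves=[{"x": 0.145, "y": 0.8517, "z": 0.0183, "spin": -0.0735, "fingers": 0.04}, {"x": 0.145, "y": 0.8517, "z": 0.0183, "spin": -0.0735, "fingers": 0.04}, {"x": 0.145, "y": 0.8517, "z": 0.0183, "spin": -0.0735, "fingers": 0.04}, {"x": 0.145, "y": 0.8517, "z": 0.0183, "spin": -0.0735, "fingers": 0.04}, {"x": 0.145, "y": 0.8517, "z": 0.0183, "spin": -0.0735, "fingers": 0.04}, {"x": 0.145, "y": 0.8517, "z": 0.0183, "spin": -0.0735, "fingers": 0.04}, {"x": 0.145, "y": 0.8517, "z": 0.0183, "spin": -0.0735, "fingers": 0.04}, {"x": 0.145, "y": 0.8517, "z": 0.0183, "spin": -0.0735, "fingers": 0.04}, {"x": 0.145, "y": 0.8517, "z": 0.0183, "spin": -0.0735, "fingers": 0.04}, {"x": 0.145, "y": 0.8517, "z": 0.0183, "spin": -0.0735, "fingers": 0.04}, {"x": 0.145, "y": 0.8517, "z": 0.0183, "spin": -0.0735, "fingers": 0.04}, {"x": 0.145, "y": 0.8517, "z": 0.0183, "spin": -0.0735, "fingers": 0.04}])

```text
time_s: 6.45
tcp_pos: [0.4254, 0.1128, 0.1037]
ee_rot: [-0.231, 3.132, 0.0]
wrist_force: [0.9, 0.7, -0.3]
finger_gap: 0.0399
gripper_force: 0.0
```

```bash
python3 - <<'E'
from h import *
go(.426,.1105,.004,.1445+np.pi/2)
im=shot('top','t3')
c=im[140:290,280:480,::-1]; cv2.imwrite('pics/t3c.png',cv2.resize(c,(800,600),interpolation=cv2.INTER_CUBIC))
E
```

```text
shift [-0.0002 -0.0024  0.0997] spin 0.003 q6-> -1.46 tcp [0.4254 0.1128 0.1037] tilt z [ 0.001  0.    -1.   ] psi 1.718 t 6.45
```

View pics/t3c.png

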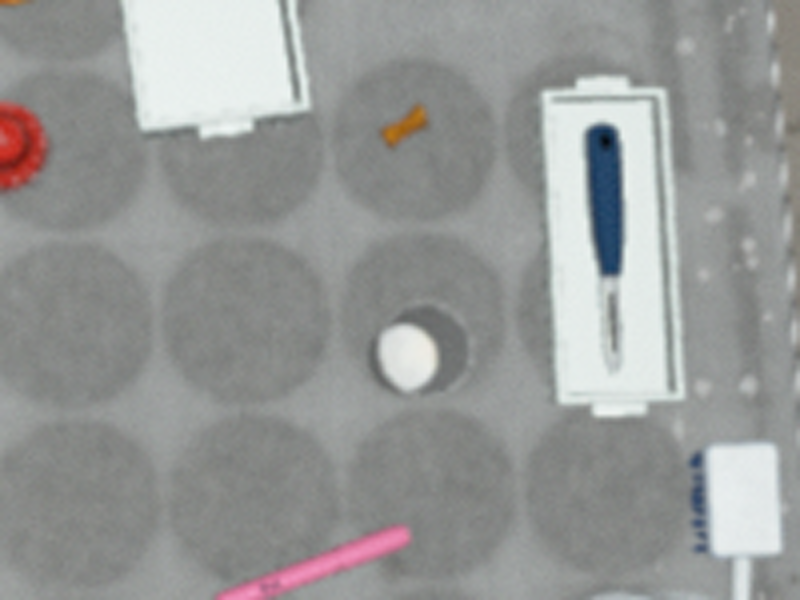

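The peeler lies flat and centred in the long tray, from (603,125) to (613,372) in the crop. Marker next.

To row units: 0.1 m / 0.6 = 0.1667, -0.002 m / 0.6 = -0.0033.

Call:
servo_tool(moves=[{"x": 0, "y": -0.0033, "z": 0.075, "spin": 0, "fingers": 0.04}, {"x": 0, "y": -0.0033, "z": 0.1333, "spin": 0, "fingers": 0.04}, {"x": 0, "y": -0.0033, "z": 0.1667, "spin": 0, "fingers": 0.04}, {"x": 0, "y": -0.0033, "z": 0.1667, "spin": 0, "fingers": 0.04}, {"x": 0, "y": -0.0033, "z": 0.1667, "spin": 0, "fingers": 0.0}, {"x": 0, "y": -0.0033, "z": 0.1667, "spin": 0, "fingers": 0.0}, {"x": 0, "y": -0.0033, "z": 0.1667, "spin": 0, "fingers": 0.0}, {"x": 0, "y": -0.0033, "z": 0.1667, "spin": 0, "fingers": 0.0}, {"x": 0, "y": -0.0033, "z": 0.1667, "spin": 0, "fingers": 0.0}, {"x": 0, "y": -0.0033, "z": 0.1167, "spin": 0, "fingers": 0.0}, {"x": 0, "y": -0.0033, "z": 0.05, "spin": 0, "fingers": 0.0}, {"x": 0, "y": -0.0033, "z": 0.0167, "spin": 0, "fingers": 0.0}], newtons=12)

```text
time_s: 7.7
tcp_pos: [0.4267, 0.1091, 0.0959]
ee_rot: [-0.226, 3.131, 0.001]
wrist_force: [0.7, 0.3, -0.7]
finger_gap: 0.0164
gripper_force: 12.0
```

```bash
python3 - <<'E'
from h import *
go(.622,.126,.1,-.074+np.pi/2)
E
```

```text
shift [-0.1958 -0.0114 -0.0036] spin 0.218 q6-> -1.3 tcp [0.4267 0.1091 0.0959] tilt z [ 0.003  0.001 -1.   ] psi 1.715 t 7.7
```

To row units: -0.196 m / 0.6 = -0.3267, -0.0114 m / 0.6 = -0.019, 0.218 rad / 2.0944 = 0.1041.

Call:
servo_tool(moves=[{"x": -0.0667, "y": -0.0033, "z": -0.0067, "spin": 0.0286, "fingers": 0}, {"x": -0.1333, "y": -0.0083, "z": -0.0067, "spin": 0.0668, "fingers": 0}, {"x": -0.2, "y": -0.0133, "z": -0.0067, "spin": 0.0955, "fingers": 0}, {"x": -0.2667, "y": -0.0167, "z": -0.0067, "spin": 0.1041, "fingers": 0}, {"x": -0.3267, "y": -0.019, "z": -0.0067, "spin": 0.1041, "fingers": 0}, {"x": -0.3267, "y": -0.019, "z": -0.0067, "spin": 0.1041, "fingers": 0}, {"x": -0.3267, "y": -0.019, "z": 0.05, "spin": 0.1041, "fingers": 0}, {"x": -0.3267, "y": -0.019, "z": 0.0833, "spin": 0.1041, "fingers": 0}, {"x": -0.3267, "y": -0.019, "z": 0.0833, "spin": 0.1041, "fingers": 0}])

```text
time_s: 8.6
tcp_pos: [0.6195, 0.1256, 0.0404]
ee_rot: [-0.115, -3.134, 0.001]
wrist_force: [-1.2, 0.0, -0.2]
finger_gap: 0.0163
gripper_force: 12.0
```

```bash
python3 - <<'E'
from h import *
go(.622,.126,.0085,-.074+np.pi/2)
im=shot('side','s4')
c=im[170:320,120:320,::-1]; cv2.imwrite('pics/s4c.png',cv2.resize(c,(800,600),interpolation=cv2.INTER_CUBIC))
E
```

```text
shift [-0.0026  0.0006  0.0319] spin 0.0 q6-> -1.3 tcp [0.6195 0.1256 0.0404] tilt z [-0.005 -0.001 -1.   ] psi 1.497 t 8.6
```

View pics/s4c.png

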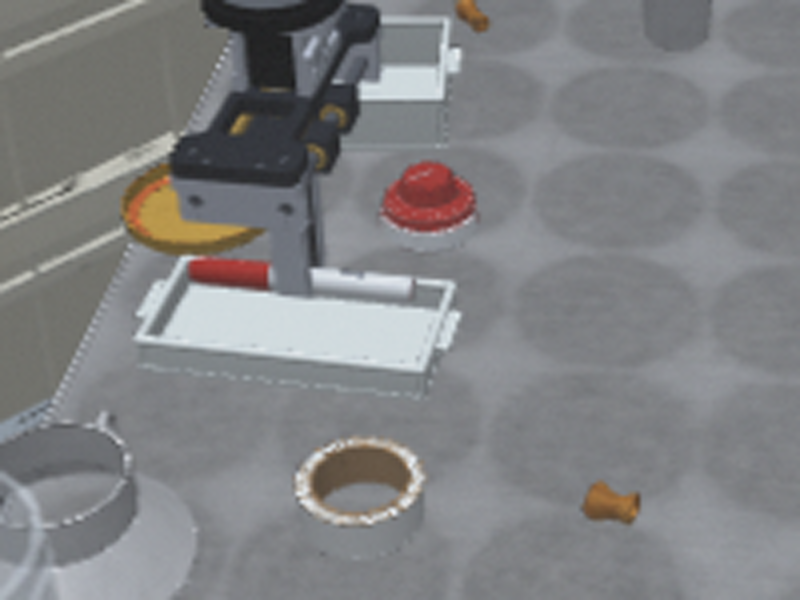

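The marker is held parallel to the short tray and within its length. I'll lower it and release.

To row units: -0.06 m / 0.6 = -0.1, 0.032 m / 0.6 = 0.0533.

Call:
servo_tool(moves=[{"x": -0.0017, "y": 0, "z": 0.03, "spin": 0, "fingers": 0}, {"x": -0.0017, "y": 0, "z": 0.0467, "spin": 0, "fingers": 0}, {"x": -0.0017, "y": 0, "z": 0.0533, "spin": 0, "fingers": 0}, {"x": -0.0017, "y": 0, "z": 0.0533, "spin": 0, "fingers": 0}, {"x": -0.0017, "y": 0, "z": 0.0533, "spin": 0, "fingers": 0.035}, {"x": -0.0017, "y": 0, "z": 0.0533, "spin": 0, "fingers": 0.035}, {"x": -0.0017, "y": 0, "z": 0.0533, "spin": 0, "fingers": 0.035}, {"x": -0.0017, "y": 0, "z": 0.0167, "spin": 0, "fingers": 0.035}, {"x": -0.0017, "y": 0, "z": -0.05, "spin": 0, "fingers": 0.035}, {"x": -0.0017, "y": 0, "z": -0.1, "spin": 0, "fingers": 0.035}, {"x": -0.0017, "y": 0, "z": -0.1, "spin": 0, "fingers": 0.035}])

```text
time_s: 9.75
tcp_pos: [0.6246, 0.126, 0.1082]
ee_rot: [0.116, 3.132, 0.002]
wrist_force: [1.0, -0.2, 1.1]
finger_gap: 0.0346
gripper_force: 0.0
```

```bash
python3 - <<'E'
from h import *
go(.429,.2575,.09,np.arctan2(-4.3,19.6)+np.pi/2)
E
```

```text
shift [0.2049 0.1167 0.0169] spin 0.142 q6-> -0.81 tcp [0.6246 0.126  0.1082] tilt z [ 0.007  0.001 -1.   ] psi 1.497 t 9.75
```

To row units: 0.205 m / 0.6 = 0.3417, 0.1165 m / 0.6 = 0.1942, 0.142 rad / 2.0944 = 0.0678.

Call:
servo_tool(moves=[{"x": 0.3417, "y": 0.1942, "z": 0.0283, "spin": 0.0678, "fingers": 0.05}, {"x": 0.3417, "y": 0.1942, "z": 0.0283, "spin": 0.0678, "fingers": 0.05}, {"x": 0.3417, "y": 0.1942, "z": 0.0283, "spin": 0.0678, "fingers": 0.05}, {"x": 0.3417, "y": 0.1942, "z": 0.0283, "spin": 0.0678, "fingers": 0.05}, {"x": 0.3417, "y": 0.1942, "z": 0.0283, "spin": 0.0678, "fingers": 0.05}, {"x": 0.3417, "y": 0.1942, "z": 0.0283, "spin": 0.0678, "fingers": 0.05}, {"x": 0.3417, "y": 0.1942, "z": 0.1, "spin": 0.0678, "fingers": 0.05}, {"x": 0.3417, "y": 0.1942, "z": 0.1, "spin": 0.0678, "fingers": 0.05}, {"x": 0.3417, "y": 0.1942, "z": 0.1, "spin": 0.0678, "fingers": 0.05}])

```text
time_s: 10.65
tcp_pos: [0.4269, 0.2566, 0.0433]
ee_rot: [-0.339, -3.122, 0.002]
wrist_force: [0.7, -0.4, 0.4]
finger_gap: 0.0499
gripper_force: 0.0
```

```bash
python3 - <<'E'
from h import *
go(.429,.2575,.004,np.arctan2(-4.3,19.6)+np.pi/2)
E
```

```text
shift [-0.0019  0.0014  0.0393] spin -0.0 q6-> -0.81 tcp [0.4269 0.2566 0.0433] tilt z [-0.002 -0.001 -1.   ] psi 1.354 t 10.65
```

To row units: -0.06 m / 0.6 = -0.1, -0.002 m / 0.6 = -0.0033.

Call:
servo_tool(moves=[{"x": -0.0033, "y": 0.0017, "z": 0.0417, "spin": 0, "fingers": 0.05}, {"x": -0.0033, "y": 0.0017, "z": 0.065, "spin": 0, "fingers": 0.05}, {"x": -0.0033, "y": 0.0017, "z": 0.065, "spin": 0, "fingers": 0.05}, {"x": -0.0033, "y": 0.0017, "z": 0.065, "spin": 0, "fingers": 0}, {"x": -0.0033, "y": 0.0017, "z": 0.065, "spin": 0, "fingers": 0}, {"x": -0.0033, "y": 0.0017, "z": 0.065, "spin": 0, "fingers": 0}, {"x": -0.0033, "y": 0.0017, "z": 0.065, "spin": 0, "fingers": 0}, {"x": -0.0033, "y": 0.0017, "z": 0.065, "spin": 0, "fingers": 0}, {"x": -0.0033, "y": 0.0017, "z": 0.0167, "spin": 0, "fingers": 0}, {"x": -0.0033, "y": 0.0017, "z": -0.05, "spin": 0, "fingers": 0}, {"x": -0.0033, "y": 0.0017, "z": -0.1, "spin": 0, "fingers": 0}, {"x": -0.0033, "y": 0.0017, "z": -0.1, "spin": 0, "fingers": 0}], newtons=12)

```text
time_s: 11.85
tcp_pos: [0.4305, 0.2584, 0.1071]
ee_rot: [0.338, 3.118, 0.006]
wrist_force: [-0.4, 0.1, -0.3]
finger_gap: 0.0208
gripper_force: 12.0
```

```bash
python3 - <<'E'
from h import *
go(.652,-.138,.1,.09+np.pi/2)
E
```

```text
shift [-0.3011 -0.3399  0.0073] spin 2.836 q6-> 1.27 tcp [0.4305 0.2584 0.1071] tilt z [ 0.006  0.003 -1.   ] psi 1.355 t 11.85
```

To row units: -0.34 m / 0.6 = -0.5667, -0.301 m / 0.6 = -0.5017, -0.306 rad / 2.0944 = -0.1461.

Call:
servo_tool(moves=[{"x": -0.5017, "y": -0.5667, "z": 0.0067, "spin": -0.1461, "fingers": 0}, {"x": -0.5017, "y": -0.5667, "z": 0.0067, "spin": -0.1461, "fingers": 0}, {"x": -0.5017, "y": -0.5667, "z": 0.0067, "spin": -0.1461, "fingers": 0}, {"x": -0.5017, "y": -0.5667, "z": 0.0067, "spin": -0.1461, "fingers": 0}, {"x": -0.5017, "y": -0.5667, "z": 0.0067, "spin": -0.1461, "fingers": 0}, {"x": -0.5017, "y": -0.5667, "z": 0.0067, "spin": -0.1461, "fingers": 0}, {"x": -0.5017, "y": -0.5667, "z": 0.0067, "spin": -0.1461, "fingers": 0}, {"x": -0.5017, "y": -0.5667, "z": 0.0067, "spin": -0.1461, "fingers": 0}, {"x": -0.5017, "y": -0.5667, "z": 0.0067, "spin": -0.1461, "fingers": 0}, {"x": -0.5017, "y": -0.5667, "z": 0.0067, "spin": -0.1461, "fingers": 0}, {"x": -0.5017, "y": -0.5667, "z": 0.0067, "spin": -0.1461, "fingers": 0}, {"x": -0.5017, "y": -0.5667, "z": 0.0067, "spin": -0.1461, "fingers": 0}])

```text
time_s: 13.05
tcp_pos: [0.6495, -0.1384, 0.0982]
ee_rot: [0.142, -3.137, -0.001]
wrist_force: [-0.1, 0.1, -0.1]
finger_gap: 0.0204
gripper_force: 12.0
```

```bash
python3 - <<'E'
from h import *
go(.652,-.138,.012,.09+np.pi/2);print(bot.state()['finger_gap'])
E
```

```text
shift [-0.0026  0.0001  0.0862] spin 3.142 q6-> 1.27 tcp [ 0.6495 -0.1384  0.0982] tilt z [-0.002  0.001 -1.   ] psi 1.661 t 13.05
0.02042879202041184
```

To row units: 0.086 m / 0.6 = 0.1433, -0.002 m / 0.6 = -0.0033.

Call:
servo_tool(moves=[{"x": -0.0033, "y": 0, "z": 0.05, "spin": 0, "fingers": 0}, {"x": -0.0033, "y": 0, "z": 0.1, "spin": 0, "fingers": 0}, {"x": -0.0033, "y": 0, "z": 0.1333, "spin": 0, "fingers": 0}, {"x": -0.0033, "y": 0, "z": 0.1433, "spin": 0, "fingers": 0}, {"x": -0.0033, "y": 0, "z": 0.1433, "spin": 0, "fingers": 0}, {"x": -0.0033, "y": 0, "z": 0.1433, "spin": 0, "fingers": 0.045}, {"x": -0.0033, "y": 0, "z": 0.1433, "spin": 0, "fingers": 0.045}, {"x": -0.0033, "y": 0, "z": 0.1433, "spin": 0, "fingers": 0.045}, {"x": -0.0033, "y": 0, "z": 0.0833, "spin": 0, "fingers": 0.045}, {"x": -0.0033, "y": 0, "z": 0.0167, "spin": 0, "fingers": 0.045}, {"x": -0.0033, "y": 0, "z": 0, "spin": 0, "fingers": 0.045}, {"x": -0.0033, "y": 0, "z": 0, "spin": 0, "fingers": 0.045}])

```text
time_s: 14.25
tcp_pos: [0.653, -0.1391, 0.1016]
ee_rot: [-0.141, 3.135, -0.002]
wrist_force: [-0.6, 0.3, -0.9]
finger_gap: 0.0452
gripper_force: 0.0
```

```bash
python3 - <<'E'
from h import *
go(.5735,-.2705,.09,np.arctan2(-21,15)+np.pi/2)
E
```

```text
shift [ 0.091  -0.1237  0.0114] spin 1.041 q6-> -1.06 tcp [ 0.653  -0.1391  0.1016] tilt z [ 0.004 -0.001 -1.   ] psi 1.661 t 14.25
```

To row units: -0.124 m / 0.6 = -0.2067, 0.091 m / 0.6 = 0.1517, 1.041 rad / 2.0944 = 0.497.

Call:
servo_tool(moves=[{"x": 0.1517, "y": -0.2067, "z": 0.0183, "spin": 0.497, "fingers": 0.045}, {"x": 0.1517, "y": -0.2067, "z": 0.0183, "spin": 0.497, "fingers": 0.045}, {"x": 0.1517, "y": -0.2067, "z": 0.0183, "spin": 0.497, "fingers": 0.045}, {"x": 0.1517, "y": -0.2067, "z": 0.0183, "spin": 0.497, "fingers": 0.045}, {"x": 0.1517, "y": -0.2067, "z": 0.0183, "spin": 0.497, "fingers": 0.045}, {"x": 0.1517, "y": -0.2067, "z": 0.0183, "spin": 0.497, "fingers": 0.045}, {"x": 0.1517, "y": -0.2067, "z": 0.0183, "spin": 0.497, "fingers": 0.045}, {"x": 0.1517, "y": -0.2067, "z": 0.0183, "spin": 0.497, "fingers": 0.045}, {"x": 0.1517, "y": -0.2067, "z": 0.0833, "spin": 0.497, "fingers": 0.045}, {"x": 0.1517, "y": -0.2067, "z": 0.0833, "spin": 0.497, "fingers": 0.045}, {"x": 0.1517, "y": -0.2067, "z": 0.0833, "spin": 0.497, "fingers": 0.045}])

```text
time_s: 15.35
tcp_pos: [0.5722, -0.2703, 0.0488]
ee_rot: [-1.433, -2.793, -0.0]
wrist_force: [-0.4, -0.8, 0.5]
finger_gap: 0.0451
gripper_force: 0.0
```

```bash
python3 - <<'E'
from h import *
go(.5735,-.2705,.004,np.arctan2(-21,15)+np.pi/2)
E
```

```text
shift [-0.001   0.0009  0.0448] spin 0.002 q6-> -1.06 tcp [ 0.5722 -0.2703  0.0488] tilt z [-0.002  0.001 -1.   ] psi 0.623 t 15.35
```

To row units: -0.055 m / 0.6 = -0.0917, 0.0445 m / 0.6 = 0.0742.

Call:
servo_tool(moves=[{"x": -0.0017, "y": 0.0017, "z": 0.05, "spin": 0, "fingers": 0.045}, {"x": -0.0017, "y": 0.0017, "z": 0.0742, "spin": 0, "fingers": 0.045}, {"x": -0.0017, "y": 0.0017, "z": 0.0742, "spin": 0, "fingers": 0.045}, {"x": -0.0017, "y": 0.0017, "z": 0.0742, "spin": 0, "fingers": 0}, {"x": -0.0017, "y": 0.0017, "z": 0.0742, "spin": 0, "fingers": 0}, {"x": -0.0017, "y": 0.0017, "z": 0.0742, "spin": 0, "fingers": 0}, {"x": -0.0017, "y": 0.0017, "z": 0.0742, "spin": 0, "fingers": 0}, {"x": -0.0017, "y": 0.0017, "z": 0.0742, "spin": 0, "fingers": 0}, {"x": -0.0017, "y": 0.0017, "z": 0.025, "spin": 0, "fingers": 0}, {"x": -0.0017, "y": 0.0017, "z": -0.0417, "spin": 0, "fingers": 0}, {"x": -0.0017, "y": 0.0017, "z": -0.0917, "spin": 0, "fingers": 0}, {"x": -0.0017, "y": 0.0017, "z": -0.0917, "spin": 0, "fingers": 0}])

```text
time_s: 16.55
tcp_pos: [0.5757, -0.2716, 0.1091]
ee_rot: [1.434, 2.787, -0.0]
wrist_force: [0.1, -0.2, 0.4]
finger_gap: 0.0164
gripper_force: 11.8
```

```bash
python3 - <<'E'
from h import *
go(.607,-.142,.1,.09+np.pi/2)
E
```

```text
shift [0.0874 0.1008 0.0088] spin 2.101 q6-> 1.25 tcp [ 0.5757 -0.2716  0.1091] tilt z [ 0.006 -0.003 -1.   ] psi 0.62 t 16.55
```

To row units: 0.101 m / 0.6 = 0.1683, 0.006 m / 0.6 = 0.01, -1.041 rad / 2.0944 = -0.497.

Call:
servo_tool(moves=[{"x": 0.145, "y": 0.1683, "z": 0.01, "spin": -0.497, "fingers": 0}, {"x": 0.145, "y": 0.1683, "z": 0.01, "spin": -0.497, "fingers": 0}, {"x": 0.145, "y": 0.1683, "z": 0.01, "spin": -0.497, "fingers": 0}, {"x": 0.145, "y": 0.1683, "z": 0.01, "spin": -0.497, "fingers": 0}, {"x": 0.145, "y": 0.1683, "z": 0.01, "spin": -0.497, "fingers": 0}, {"x": 0.145, "y": 0.1683, "z": 0.01, "spin": -0.497, "fingers": 0}, {"x": 0.145, "y": 0.1683, "z": 0.01, "spin": -0.497, "fingers": 0}, {"x": 0.145, "y": 0.1683, "z": 0.01, "spin": -0.497, "fingers": 0}, {"x": 0.145, "y": 0.1683, "z": 0.01, "spin": -0.497, "fingers": 0}, {"x": 0.145, "y": 0.1683, "z": 0.01, "spin": -0.497, "fingers": 0}])

```text
time_s: 17.55
tcp_pos: [0.6056, -0.1413, 0.0979]
ee_rot: [0.136, -3.138, -0.0]
wrist_force: [0.2, 0.1, -0.8]
finger_gap: 0.0167
gripper_force: 11.8
```

```bash
python3 - <<'E'
from h import *
go(.607,-.142,.013,.09+np.pi/2);print(bot.state()['finger_gap'])
E
```

```text
shift [-0.0014 -0.0009  0.0849] spin 3.138 q6-> 1.25 tcp [ 0.6056 -0.1413  0.0979] tilt z [-0.  0. -1.] psi 1.658 t 17.55
0.016665032375298195
```

To row units: 0.085 m / 0.6 = 0.1417, 0.078 m / 0.6 = 0.13.

Call:
servo_tool(moves=[{"x": 0, "y": 0, "z": 0.05, "spin": 0, "fingers": 0}, {"x": 0, "y": 0, "z": 0.1, "spin": 0, "fingers": 0}, {"x": 0, "y": 0, "z": 0.13, "spin": 0, "fingers": 0}, {"x": 0, "y": 0, "z": 0.1417, "spin": 0, "fingers": 0}, {"x": 0, "y": 0, "z": 0.1417, "spin": 0, "fingers": 0}, {"x": 0, "y": 0, "z": 0.1417, "spin": 0, "fingers": 0.04}, {"x": 0, "y": 0, "z": 0.1417, "spin": 0, "fingers": 0.04}, {"x": 0, "y": 0, "z": 0.1417, "spin": 0, "fingers": 0.04}, {"x": 0, "y": 0, "z": 0.0833, "spin": 0, "fingers": 0.04}, {"x": 0, "y": 0, "z": 0.0167, "spin": 0, "fingers": 0.04}, {"x": 0, "y": 0, "z": -0.05, "spin": 0, "fingers": 0.08}, {"x": 0, "y": 0, "z": -0.05, "spin": 0, "fingers": 0.08}])

```text
time_s: 18.75
tcp_pos: [0.608, -0.1419, 0.1348]
ee_rot: [-0.141, 3.129, -0.005]
wrist_force: [-0.7, -0.8, 0.6]
finger_gap: 0.0526
gripper_force: 0.0
```

```bash
python3 - <<'E'
from h import *
go(.418,-.259,.125,np.pi/2);go(.418,-.259,.125,0)
from h import at,proj
# cup base centre check from side view: base ellipse bottom
print(at('side',(496+.5)/4-.5+165,(190+.5)/4-.5+135,0))
E
```

```text
shift [ 0.1999 -0.0995  0.0084] spin 3.232 q6-> 1.02 tcp [ 0.608  -0.1419  0.1348] tilt z [ 0.009 -0.003 -1.   ] psi 1.661 t 18.75
shift [ 0.1999 -0.0995  0.0084] spin 1.661 q6-> -0.55 tcp [ 0.608  -0.1419  0.1348] tilt z [ 0.009 -0.003 -1.   ] psi 1.661 t 18.75
[ 0.4170686  -0.24172277  0.        ]
```

To row units: 0.2 m / 0.6 = 0.3333, -0.0995 m / 0.6 = -0.1658, 0.09 rad / 2.0944 = 0.043.

Call:
servo_tool(moves=[{"x": 0.3333, "y": -0.1658, "z": 0.0133, "spin": 0.043, "fingers": 0.082}, {"x": 0.3333, "y": -0.1658, "z": 0.0133, "spin": 0.043, "fingers": 0.082}, {"x": 0.3333, "y": -0.1658, "z": 0.0133, "spin": 0.043, "fingers": 0.082}, {"x": 0.3333, "y": -0.1658, "z": 0.0133, "spin": 0.043, "fingers": 0.082}, {"x": 0.3333, "y": -0.1658, "z": 0.0133, "spin": 0.043, "fingers": 0.082}, {"x": 0.3333, "y": -0.1658, "z": 0.0133, "spin": 0.043, "fingers": 0.082}, {"x": 0.3333, "y": -0.1658, "z": 0.0133, "spin": 0.043, "fingers": 0.082}, {"x": 0.3333, "y": -0.1658, "z": 0.0667, "spin": 0.043, "fingers": 0.082}, {"x": 0.3333, "y": -0.1658, "z": 0.0667, "spin": 0.043, "fingers": 0.082}, {"x": 0.3333, "y": -0.1658, "z": 0.0667, "spin": 0.043, "fingers": 0.082}])

```text
time_s: 19.75
tcp_pos: [0.416, -0.2578, 0.0884]
ee_rot: [0.002, -3.141, -0.001]
wrist_force: [0.9, 0.4, -0.0]
finger_gap: 0.0821
gripper_force: 0.0
```

```bash
python3 - <<'E'
from h import *
go(.418,-.260,.026,np.pi/2)
im=shot('side','s5')
c=im[80:230,140:340,::-1]; cv2.imwrite('pics/s5c.png',cv2.resize(c,(800,600),interpolation=cv2.INTER_CUBIC))
E
```

```text
shift [-0.0021 -0.0022  0.0624] spin 3.143 q6-> 1.01 tcp [ 0.416  -0.2578  0.0884] tilt z [-0.001  0.001 -1.   ] psi 1.572 t 19.75
```

View pics/s5c.png

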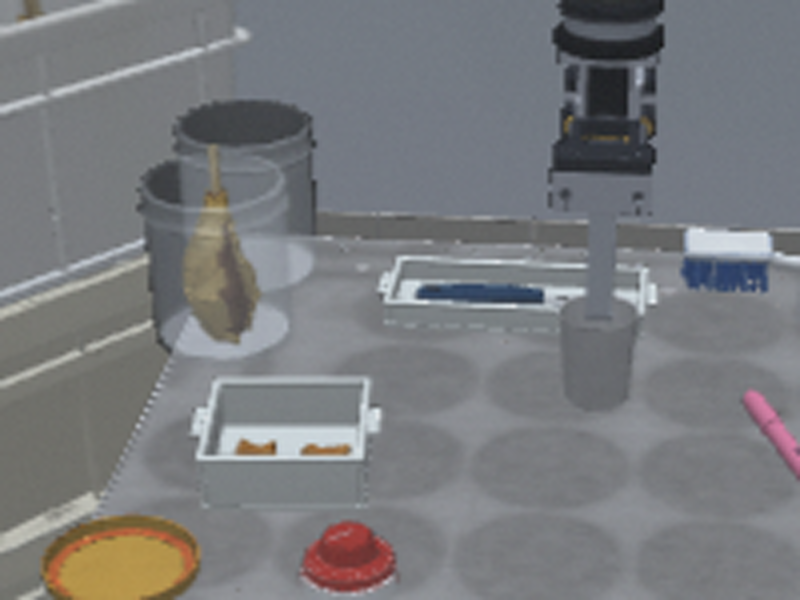

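Both bones are in the bin at (257,447) and (326,450), and the fingers are centred over the cup at (600,310). I'll descend and grip.

To row units: 0.062 m / 0.6 = 0.1033, -0.001 m / 0.6 = -0.0017.

Call:
servo_tool(moves=[{"x": -0.0017, "y": -0.0033, "z": 0.0333, "spin": 0, "fingers": 0.082}, {"x": -0.0017, "y": -0.0033, "z": 0.075, "spin": 0, "fingers": 0.082}, {"x": -0.0017, "y": -0.0033, "z": 0.1033, "spin": 0, "fingers": 0.082}, {"x": -0.0017, "y": -0.0033, "z": 0.1033, "spin": 0, "fingers": 0.082}, {"x": -0.0017, "y": -0.0033, "z": 0.1033, "spin": 0, "fingers": 0.06}, {"x": -0.0017, "y": -0.0033, "z": 0.1033, "spin": 0, "fingers": 0.045}, {"x": -0.0017, "y": -0.0033, "z": 0.1033, "spin": 0, "fingers": 0.045}, {"x": -0.0017, "y": -0.0033, "z": 0.1033, "spin": 0, "fingers": 0.045}, {"x": -0.0017, "y": -0.0033, "z": 0.1033, "spin": 0, "fingers": 0.045}, {"x": -0.0017, "y": -0.0033, "z": 0.1033, "spin": 0, "fingers": 0.045}], newtons=20)

```text
time_s: 20.8
tcp_pos: [0.417, -0.2606, 0.0272]
ee_rot: [-0.0, 3.14, -0.001]
wrist_force: [-0.8, 2.0, 7.8]
finger_gap: 0.0584
gripper_force: 20.0
```

```bash
python3 - <<'E'
from h import *
go(.490,.395,.125,np.pi/2)
E
```

```text
shift [-0.0732  0.6555 -0.0982] spin 0.0 q6-> -0.89 tcp [ 0.417  -0.2606  0.0272] tilt z [ 0.001 -0.001 -1.   ] psi 1.571 t 20.8
```

To row units: 0.29 m / 0.6 = 0.4833, 0.28 m / 0.6 = 0.4667.

Call:
servo_tool(moves=[{"x": 0, "y": 0, "z": -0.0333, "spin": 0, "fingers": 0.045}, {"x": 0, "y": 0, "z": -0.0833, "spin": 0, "fingers": 0.045}, {"x": 0, "y": 0, "z": -0.1333, "spin": 0, "fingers": 0.045}, {"x": 0, "y": 0.0167, "z": -0.1583, "spin": 0, "fingers": 0.045}, {"x": -0.0067, "y": 0.0583, "z": -0.1633, "spin": 0, "fingers": 0.045}, {"x": -0.0133, "y": 0.125, "z": -0.1633, "spin": 0, "fingers": 0.045}, {"x": -0.0217, "y": 0.2, "z": -0.1633, "spin": 0, "fingers": 0.045}, {"x": -0.03, "y": 0.275, "z": -0.1633, "spin": 0, "fingers": 0.045}, {"x": -0.0383, "y": 0.35, "z": -0.1633, "spin": 0, "fingers": 0.045}, {"x": -0.0467, "y": 0.4167, "z": -0.1633, "spin": 0, "fingers": 0.045}, {"x": -0.0533, "y": 0.4667, "z": -0.1633, "spin": 0, "fingers": 0.045}, {"x": -0.055, "y": 0.4833, "z": -0.1633, "spin": 0, "fingers": 0.045}])

```text
time_s: 22.0
tcp_pos: [0.4495, 0.0318, 0.1245]
ee_rot: [-0.004, 3.141, 0.0]
wrist_force: [-0.6, -1.8, -1.3]
finger_gap: 0.0585
gripper_force: 20.0
```

```bash
python3 - <<'E'
from h import *
go(.490,.395,.11,np.pi/2)
E
```

```text
shift [-0.0415  0.3631  0.0146] spin 0.003 q6-> -0.89 tcp [0.4495 0.0318 0.1245] tilt z [ 0.  0. -1.] psi 1.573 t 22.0
```

To row units: 0.363 m / 0.6 = 0.605, -0.0415 m / 0.6 = -0.0692.

Call:
servo_tool(moves=[{"x": -0.005, "y": 0.05, "z": 0, "spin": 0, "fingers": 0.045}, {"x": -0.0133, "y": 0.1167, "z": 0, "spin": 0, "fingers": 0.045}, {"x": -0.0217, "y": 0.1917, "z": 0, "spin": 0, "fingers": 0.045}, {"x": -0.03, "y": 0.2667, "z": 0, "spin": 0, "fingers": 0.045}, {"x": -0.0383, "y": 0.3417, "z": 0, "spin": 0, "fingers": 0.045}, {"x": -0.0467, "y": 0.4167, "z": 0, "spin": 0, "fingers": 0.045}, {"x": -0.0567, "y": 0.4917, "z": 0, "spin": 0, "fingers": 0.045}, {"x": -0.0633, "y": 0.5583, "z": 0.0167, "spin": 0, "fingers": 0.045}, {"x": -0.0683, "y": 0.5967, "z": 0.025, "spin": 0, "fingers": 0.045}, {"x": -0.0692, "y": 0.605, "z": 0.025, "spin": 0, "fingers": 0.045}, {"x": -0.0692, "y": 0.605, "z": 0.0667, "spin": 0, "fingers": 0.045}, {"x": -0.0692, "y": 0.605, "z": 0.0667, "spin": 0, "fingers": 0.045}])

```text
time_s: 23.2
tcp_pos: [0.4901, 0.3907, 0.0817]
ee_rot: [-0.001, -3.138, 0.005]
wrist_force: [-0.8, -0.4, -0.9]
finger_gap: 0.0584
gripper_force: 20.0
```

```bash
python3 - <<'E'
from h import *
go(.490,.395,.0315,np.pi/2)
im=shot('side','s6')
c=im[240:390,140:340,::-1]; cv2.imwrite('pics/s6c.png',cv2.resize(c,(800,600),interpolation=cv2.INTER_CUBIC))
E
```

```text
shift [-0.0001  0.0044  0.0502] spin -0.0 q6-> -0.89 tcp [0.4901 0.3907 0.0817] tilt z [-0.004 -0.003 -1.   ] psi 1.57 t 23.2
```

View pics/s6c.png

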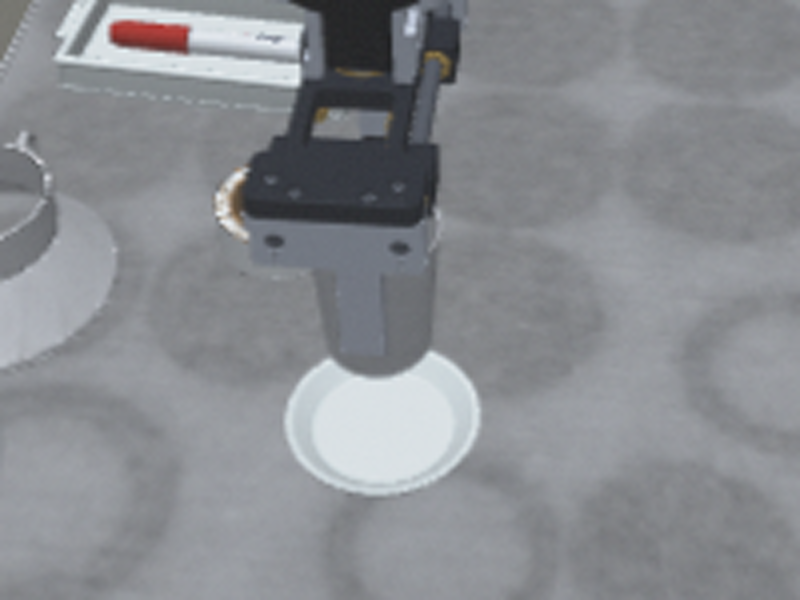

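The cup is held upright just above and behind the saucer, its base front at (380,378) in the crop. I'll check where its base centre is.

```bash
python3 - <<'E'
from h import *
f=lambda p:((p[0]+.5)/4-.5+140,(p[1]+.5)/4-.5+240)
print(at('side',*f((380,378)),.0547))
b=lambda a:[.490+.023*np.cos(a),.3907+.023*np.sin(a),.0547]
P=proj('side',[b(a) for a in np.linspace(0,6.28,60)])
q=lambda P:(P-[140,240]+.5)*4-.5
P=q(P);print(P[P[:,1].argmax()],P.min(0),P.max(0))
r=lambda a:[.490+.0325*np.cos(a),.395+.0325*np.sin(a),.004]
P=q(proj('side',[r(a) for a in np.linspace(0,6.28,60)]));print(P.min(0),P.max(0))
E
```

```text
[0.48772378 0.41175228 0.0547    ]
[381.14539683 381.08023153] [330.9137975  305.81869436] [431.70806924 381.08023153]
[314.29159748 372.64396328] [452.76940568 481.04419512]
```

To row units: 0.0505 m / 0.6 = 0.0842, 0.003 m / 0.6 = 0.005.

Call:
servo_tool(moves=[{"x": 0, "y": 0.005, "z": 0.0333, "spin": 0, "fingers": 0.045}, {"x": 0, "y": 0.005, "z": 0.0583, "spin": 0, "fingers": 0.045}, {"x": 0, "y": 0.005, "z": 0.075, "spin": 0, "fingers": 0.045}, {"x": 0, "y": 0.005, "z": 0.0842, "spin": 0, "fingers": 0.045}, {"x": 0, "y": 0.005, "z": 0.0842, "spin": 0, "fingers": 0.045}, {"x": 0, "y": 0.005, "z": 0.0842, "spin": 0, "fingers": 0.045}])

```text
time_s: 23.85
tcp_pos: [0.4911, 0.3957, 0.0343]
ee_rot: [-0.0, 3.141, 0.001]
wrist_force: [-0.1, -0.2, -1.3]
finger_gap: 0.0585
gripper_force: 20.0
```

```bash
python3 - <<'E'
from h import *
go(.490,.395,.0312,np.pi/2);print(bot.state()['wrist_force'])
E
```

```text
shift [ 0.0011 -0.0007  0.0031] spin 0.0 q6-> -0.89 tcp [0.4911 0.3957 0.0343] tilt z [ 0.001  0.    -1.   ] psi 1.571 t 23.85
[-0.08746195 -0.16579017 -1.28090161]
```

Still hanging about 3 mm up, so I'll ease down, release slowly and rise.

Call:
servo_tool(moves=[{"x": 0.0017, "y": 0, "z": 0.0025, "spin": 0, "fingers": 0.045}, {"x": 0.0017, "y": 0, "z": 0.005, "spin": 0, "fingers": 0.045}, {"x": 0.0017, "y": 0, "z": 0.0055, "spin": 0, "fingers": 0.045}, {"x": 0.0017, "y": 0, "z": 0.0055, "spin": 0, "fingers": 0.064}, {"x": 0.0017, "y": 0, "z": 0.0055, "spin": 0, "fingers": 0.075}, {"x": 0.0017, "y": 0, "z": 0.0055, "spin": 0, "fingers": 0.082}, {"x": 0.0017, "y": 0, "z": 0.0055, "spin": 0, "fingers": 0.082}, {"x": 0.0017, "y": 0, "z": -0.05, "spin": 0, "fingers": 0.082}, {"x": 0.0017, "y": 0, "z": -0.1167, "spin": 0, "fingers": 0.082}, {"x": 0.0017, "y": 0, "z": -0.1833, "spin": 0, "fingers": 0.082}, {"x": 0.0017, "y": 0, "z": -0.2, "spin": 0, "fingers": 0.082}, {"x": 0.0017, "y": 0, "z": -0.2, "spin": 0, "fingers": 0.082}])

```text
time_s: 25.05
tcp_pos: [0.4903, 0.396, 0.1552]
ee_rot: [-0.0, 3.139, 0.003]
wrist_force: [-0.2, -0.1, 0.1]
finger_gap: 0.0822
gripper_force: 0.0
```

```bash
python3 - <<'E'
from h import *
im=shot('side','s7')
c=im[130:390,130:477,::-1]; cv2.imwrite('pics/s7c.png',cv2.resize(c,(800,600),interpolation=cv2.INTER_CUBIC))
E
```

```text
(no output)
```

View pics/s7c.png

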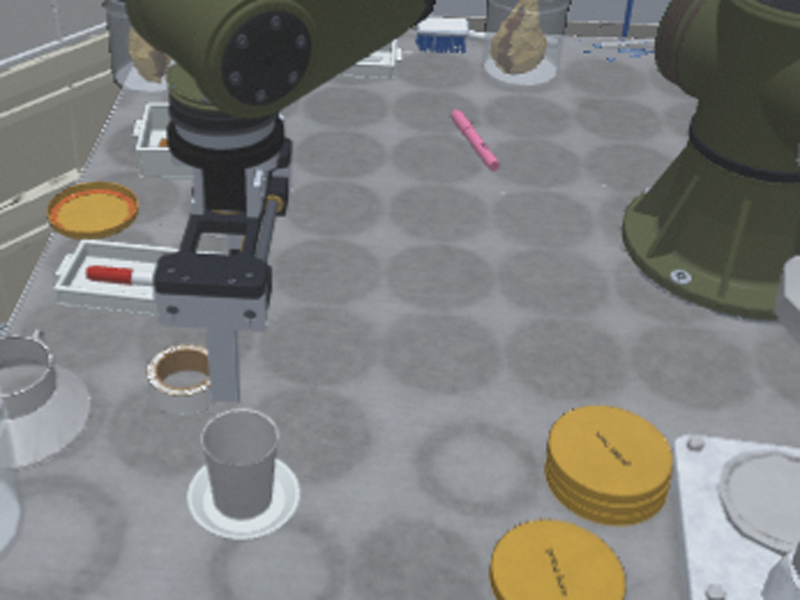

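The cup stands upright and centred in the saucer at (243,495). The marker is in its tray, and the gripper is open and clear of everything.

```bash
python3 -c "
from h import *
print(job.finish_job())"
```

```text
the job is handed in; nothing more can be done
None
```

I handed the job in at about 25 s with the peeler, marker, both bone ends and cup each in its place in the order asked, the gripper open and clear, and the timer not touched; no verdict came back.

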